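# Seat the reed-plate carrier and hold the spread circlip at its groove

### The job

Seat the bored aluminium reed-plate carrier over the steel stub, flat and square on the floor of the jig's rectangular pocket, and let go of it. Then take the circlip pliers by their handles, squeeze them fully so that the circlip on their tips is spread, slide the spread ring level down over the stub to the groove just above the carrier, and finish while still holding the pliers there with the ring spread around the groove, not pressing down on the carrier. Leave the cup, the two chromed end caps and the metronome where they are.

Things in the scene. Friction and masses are not known exactly. Their poses are not given: they have to be found in the camera images.
- carrier: Loose aluminium block 50 (x) x 110 (y) x 22 (z) mm, 0.2 to 0.33 kg, with a 31 mm through bore in its middle and a brass reed window on the top face either side of it. Origin: centre of its underside; z up. It lies flat on the desk; either way round fits.
- jig: Fixed green jig. Origin: on the desk under the stub's axis; z up. Pocket: open-topped recess 53 (x) x 113 (y) mm, floor 20 mm and rim 28 mm above the desk, walls 11 mm thick. In its middle the 28 mm steel stub stands up to 60 mm above the desk, its last 4 mm tapering to 21 mm diameter. Groove: 25 mm diameter, from 43 to 47 mm; top of the seated carrier: 42 mm.
- pocket_floor (a point): Middle of the pocket floor, on the stub's axis, 20 mm above the desk.
- groove (a point): Centre of the stub's groove, on its axis, 45 mm above the desk.
- stub_top (a point): Top end of the stub, on its axis, 60 mm above the desk.
- pliers: Loose circlip pliers, 0.17 kg, balance near x = -20 mm, lying level on a wooden rest. Origin: centre of the pivot rivet; x along them to the tips, z up. Red handles run from x = -30 to -126 mm, 12 mm high (z -6 to +6), 9 mm thick, flat upright sides. Jaw tips bend straight down at x = 58 mm; their pins carry the circlip's lugs, which cannot come off. The ring lies level, mid-plane at z = -26 mm.
- half_left (a joint): Opening of one pliers half about the rivet: 0 relaxed, 0.13 rad squeezed to the stop (the other half moves alike); a squeeze of 35 N strains it on to 0.16. The ring's clear bore is 26.4 mm at 0, 28 mm at 0.045 and 31.6 mm at the stop.
- circlip_bore (a point): Centre of the bore of the fully spread circlip, at the mid-plane of the ring (dark steel, 2.5 mm thick, band 3.5 mm wide). Fully spread it is at x = 70.5 mm, y = 0, z = -26 mm from the pliers' origin, the ring reaching on to x = 90 mm; relaxed it stands 2 mm further forward.
- circlip: The circlip's back piece, at the end away from the pliers; origin at the mid-plane 2.9 mm forward of point circlip_bore; z up.
- rest: Fixed wooden rest under the pliers, x along them. Origin: middle of its underside; the pliers' origin is 50 mm ahead (x) and 48 mm above. Board 150 x 60 x 8 mm, two bridges 42 mm high: at x = 40 to 60 mm (50 mm wide) and x = -63 to -47 mm (86 mm wide, 10 mm stops at its ends). Between them the handles are free, 34 mm above the board.
- cup: Pewter parts cup, 64 mm across, 52 mm tall; bystander. Origin: centre of its underside.
- cap_a: Chromed end cap, 22 x 30 x 17 mm; bystander. Origin: centre of its underside.
- cap_b: Second chromed end cap, same size; bystander.
- metronome: Walnut pyramid metronome, 118 mm square at the foot, 214 mm tall; bystander. Origin: centre of its underside.
- grip (a point): Good grip point, midway between the pliers' handles at their mid height (pliers x = -58 mm, y = 0, z = 0): 49 mm over the outside relaxed, 34 mm squeezed, handles then parallel to x. A spring resists closing: about 9 N a side here reaches the stop. Squeezing spreads the circlip. As the handles close between the fingers, the pliers creep about 3.5 mm forward (towards the tips) past them.
Mind the look-alikes: they are no part of the job. Of the things like the carrier, leave any that is blue or green; of the rest the larger one is meant.

How it is judged (in metres and radians):
On the way, in this order (a step that is already met when the one before it is completed fails the run):
1. the carrier is seated flat and square on the pocket floor and let go (horizontal distance between carrier and pocket_floor below 0.003 m and z of carrier in the frame of pocket_floor below 0.0015 m and angle between carrier's own z axis and vertical below 0.03 rad and angle between the x axis of carrier and the x axis of jig, either way round below 0.06 rad and contact force between the fingers and carrier below 0.1 N), for 0.2 s.
2. the pliers are lifted off the rest and the circlip is held spread above the height of the stub (value of joint half_left above 0.1 rad and z of circlip_bore in the frame of stub_top above 0 m and contact force between the fingers and pliers above 1 N and contact force between pliers and rest below 0.05 N), for 0.1 s.
At the end, for the whole second after the job is handed in: Carrier on the pocket floor (1.5 mm, level 0.03 rad, square 0.06 rad), released. Fingers hold the pliers squeezed (joint over 0.1 rad), still and off the rest, the spread ring round the stub: 4 mm of its axis, 2.2 mm of mid-groove height, level 0.08 rad, under 8 N on the carrier (all of step 1 and horizontal distance between circlip_bore and groove below 0.004 m and z of circlip_bore in the frame of groove between -0.0022 and 0.0022 m and angle between circlip's own z axis and vertical below 0.08 rad and value of joint half_left above 0.1 rad and contact force between the fingers and pliers above 1 N and contact force between pliers and carrier below 8 N and contact force between pliers and rest below 0.05 N and linear speed of pliers below 0.02 m/s); the arm keeps its last pose, push and grip.
It fails at once if a bystander (cup, end cap, metronome) is shifted by more than 20 mm (distance of any of cup, cap_a, cap_b, metronome from where it was at the start of the episode above 0.02 m).
It also fails if it takes over 58 s, if anything falls off the work surface, if the arm or the gripper's body presses on something with over 40 N, if the wrist force passes 120 N, or if a joint passes its speed limit or range.

### The arm

A 6-joint arm with a two-finger parallel gripper is mounted at the origin on the work surface. World frame = base frame: x ahead of the robot, y to its left, z up, the work surface at z = 0. Lengths are in mm, angles in rad, forces in N, time in s.
With the tool pointing down it reaches from about 275 to 825 mm from the base axis. Payload 5.2 kg.
Tool frame: the origin (TCP) lies at the very end of the fingers, on their centre line; the grasp point (between the pads) lies 19 mm behind it; z points along the fingers, y is the line along which they close (so a half turn about z gives the same grasp; the last joint's range is limited). The gripper opens to 93 mm and grips with 3 to 60 N. Pads are 15 mm wide; open, the fingers measure 128 mm over their backs; the gripper's body (75 mm by 188 mm) begins 65 mm behind the grasp point.
Start: joints at [0.944, 0.259, 1.535, -0, 1.348, -0.203], TCP at [226.154, 501.357, 218.653] pointing down, gripper open.
Joint ranges: [-3.14, 3.14], [-0.91, 2.08], [0.19, 2.58], [-1.22, 4.36], [0.22, 2.71], [-3.12, 3.12]. Speed limits (rad/s): [2.57, 2.57, 3.14, 3.14, 3.14, 3.14].

### API

Orientations are given as [roll, pitch, yaw] about the fixed x, y, z axes, in that order (R = Rz(yaw) Ry(pitch) Rx(roll)).
In Python, from bench import robot gives the robot as it stands. The module is installed in compiled form; this text tells all that it offers. Calls block until the motion is done:
- robot.move_ptp(position, orientation): joint-space move of the TCP to a pose.
- robot.move_linear(position, ori=None, speed=150, f_stop=None): straight line of the TCP; ori=None keeps the orientation; speed is the mean speed in mm/s. With f_stop (N) it stops when the force on the tool has changed by that much, and returns True; else False.
- robot.move_j(angles): joint-space move.
- robot.move_gripper(opening): opening from 0.0 (shut) to 1.0 (fully open); the grip force is fixed at half the most; returns when the fingers have stopped.
- robot.sleep(seconds).
- robot.inverse_kinematics(position, orientation): joint angles nearest the present ones, or None.
- robot.get_image(name): name is "scene" or "side" or "wrist"; returns a dict with "img" (400x640x3 uint8, blue, green, red), "fovy" (degrees; the focal length in pixels is half the picture's height over the tangent of half this angle, whatever the lens; pixels are square), "cx", "cy" (the principal point, pixels), "k1" (the pictures are not rectified: a ray, as slopes to the right and down, at radius r is drawn at 1 + k1 r^2 times it, then the intrinsics apply), "eye" and "orientation" of the camera in the world. Camera axes: x right, y down, z forward; pixel columns grow to the right and rows downward; lengths in mm; the calibration is good to about 2 mm. A picture is of the moment at which its call begins. There is no depth.
A pose or a line that the arm cannot do raises robot.MotionError and nothing moves.
- robot.hand_in(): hands the job in; it is judged then, once.
Readings, each from a call of its own:
- robot.current_t(): time.
- robot.current_qpos(): joint angles.
- robot.current_joint_vel(): joint speeds.
- robot.current_joint_efforts(): joint torques, N m.
- robot.current_tcp_pos(): TCP position.
- robot.current_eef_rot(): TCP orientation.
- robot.current_contact_force(): force on the tool from outside, world axes, zero at the start.
- robot.current_ft_torque(): the same for the moment, N m.
- robot.current_gripper_width(): opening from 0.0 (shut) to 1.0 (fully open).
- robot.current_finger_force(): force on a finger pad.
Only numpy, scipy, OpenCV 4.12 (cv2) and the standard library are available. Lean on these libraries where they do the work, as an engineer would, in place of code of your own. Each camera call takes 0.05 s, during which the arm holds its last target. There are 200 camera calls.

## Working session

There is one attempt and no reset: what is moved stays moved. The work goes in short steps, each a Python script; the robot and the scene stay as the last script left them, time stands still between calls to the robot, and variables do not carry over. Pictures are saved under pics/ and viewed, at most 10 in all, crops included, and the job is handed in when it is done.

```bash
mkdir -p pics
cat > h.py <<'E'
import numpy as np, cv2, json
from scipy.spatial.transform import Rotation as R
from bench import robot
def snap(cam,name):
    d=robot.get_image(cam); cv2.imwrite(f'pics/{name}.png',d['img'])
    m={k:(v.tolist() if hasattr(v,'tolist') else v) for k,v in d.items() if k!='img'}
    json.dump(m,open(f'pics/{name}.json','w')); return m
def load(name): return json.load(open(f'pics/{name}.json'))
def RM(m):
    o=np.array(m['orientation'],float)
    return o if o.shape==(3,3) else R.from_euler('xyz',o).as_matrix()
def ray(m,u,v):
    f=200/np.tan(np.radians(m['fovy'])/2)
    d=np.array([(u-m['cx'])/f,(v-m['cy'])/f]); s=d.copy()
    for _ in range(30): s=d/(1+m['k1']*(s@s))
    return RM(m)@np.array([s[0],s[1],1.])
def pt(m,u,v,z):
    r=ray(m,u,v); e=np.array(m['eye']); return e+r*(z-e[2])/r[2]
def proj(m,p):
    c=RM(m).T@(np.array(p,float)-np.array(m['eye'])); s=c[:2]/c[2]; s=s*(1+m['k1']*(s@s))
    f=200/np.tan(np.radians(m['fovy'])/2); return s*f+[m['cx'],m['cy']]
E
python3 - <<'E'
from h import *
for c in ('scene','side','wrist'): print(c,snap(c,c+'0'))
a=cv2.imread('pics/scene0.png');b=cv2.imread('pics/side0.png')
cv2.imwrite('pics/scene0b.png',cv2.resize(a,(800,500)))
print(robot.current_tcp_pos(),robot.current_eef_rot(),robot.current_t())
E
```

```text
scene {'fovy': 47.237439532075896, 'cx': 321.85677328656783, 'cy': 202.50242377858976, 'k1': 0.028083719462708805, 'eye': [1310.6391470746532, 461.6708583524104, 625.8129975046533], 'orientation': [-2.113871386348932, 0.014955067746900585, 2.0897417715293223]}
side {'fovy': 52.33307004604133, 'cx': 310.191740642775, 'cy': 200.26924836797525, 'k1': -0.04228112417224846, 'eye': [407.35477106794815, -759.6070306782568, 622.0939699943647], 'orientation': [-2.2027561392386543, 0.0236764572696182, -0.21031313697955878]}
wrist {'fovy': 65.73976710685912, 'cx': 316.50121896526963, 'cy': 196.05591913023272, 'k1': -0.03617295615467541, 'eye': [160.5317112444686, 529.8416689531637, 382.83760032280674], 'orientation': [2.880455091880888, 0.0021286272790839167, 1.147779952243975]}
[225.92234578 501.03081996 218.01311648] [-3.14025626e+00 -2.73553042e-04  2.71780572e+00] 0.15
```

View pics/scene0.png

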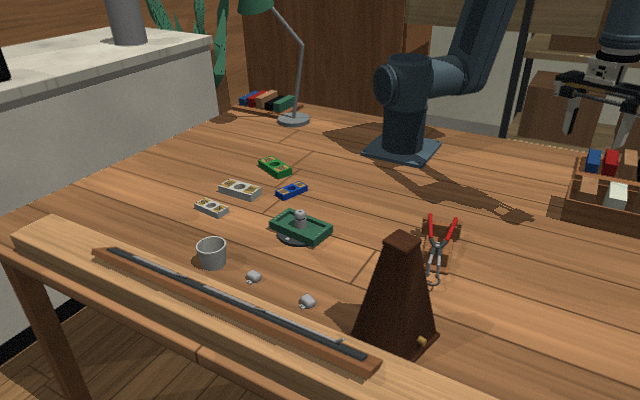

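View pics/side0.png

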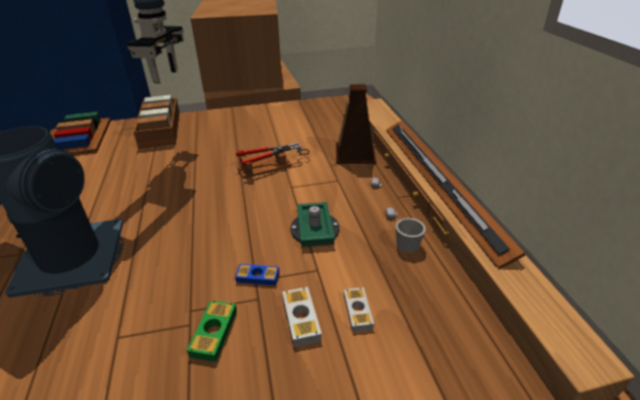

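Carrier candidates in the side view: green (214,330), blue (258,273), large aluminium (301,316) and small aluminium (358,308). Blue and green are excluded, and of the other two the larger one at (301,316), scene (239,189), is meant. Next is a rough localisation and an enlarged crop to confirm it.

Run:
```python
from h import *
s=load('side0');c=load('scene0')
for n,a,b,z in [('carrier',(301,312),(239,189),22),('small',(358,307),(211,208),15),('stubtop',(315,208),(300,212),60),('rivet',(279,153),(437,248),48),('cup',(409,248),(211,266),0),('metr top',(357,88),(403,240),214),('capa',(376,184),(254,277),8),('capb',(391,213),(307,301),8)]:
    print(n,pt(s,*a,z).round(),pt(c,*b,z).round())
b=cv2.imread('pics/side0.png')
x=cv2.resize(b[255:365,180:400],None,fx=3.4,fy=3.4,interpolation=cv2.INTER_CUBIC)
cv2.imwrite('pics/crop1.png',x[:, :800])
```

```text
carrier [ 476. -288.   22.] [ 491. -274.   22.]
small [ 583. -295.   15.] [ 594. -283.   15.]
stubtop [559. -38.  60.] [562. -34.  60.]
rivet [519. 255.  48.] [529. 281.  48.]
cup [ 746. -153.    0.] [ 759. -140.    0.]
metr top [746. 263. 214.] [759. 282. 214.]
capa [756.  94.   8.] [751. -30.   8.]
capb [749. -35.   8.] [759. 103.   8.]
```

View pics/crop1.png

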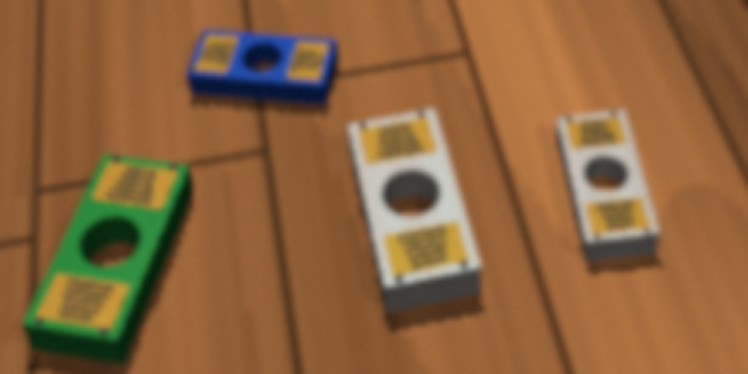

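The crop confirms it: the large bare aluminium block is the carrier, crop (413,200). I'll take close wrist views of the pliers, jig and carrier.

Run:
```python
from h import *
pi=np.pi
for n,p,y in [('wp',(500,265,200),pi),('wj',(552,-42,200),pi/2),('wc',(483,-285,180),pi/2)]:
    robot.move_ptp(p,[pi,0,y]); robot.sleep(0.15); snap('wrist',n); print(robot.current_t(),robot.current_qpos().__array__().round(2))
i=[cv2.imread(f'pics/{n}.png') for n in('wj','wc')]
cv2.imwrite('pics/jc.png',np.hstack([x[:,120:520] for x in i]))
```

```text
1.7083 [ 0.29  0.3   1.53  0.    1.32 -1.28]
3.1 [-0.28  0.28  1.56  0.    1.31 -0.28]
4.2917 [-0.73  0.31  1.57  0.    1.27 -0.73]
```

View pics/jc.png

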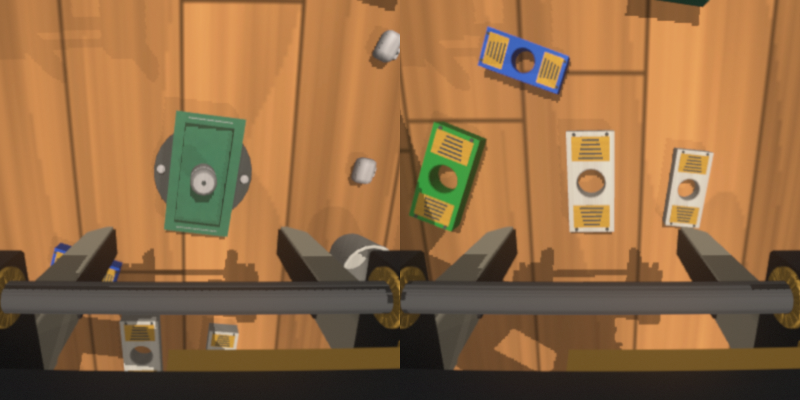

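View pics/wp.png

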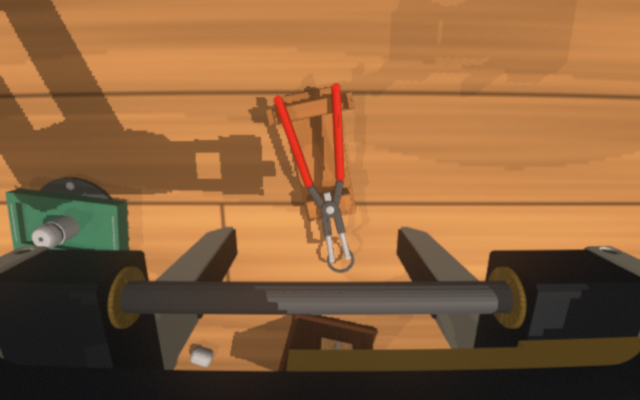

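Wrist views: stub top at wj (323,183), carrier bore at wc (311,183), pliers rivet at wp (330,210), ring at (340,259), handle ends at (279,100) and (336,87).

Run:
```python
from h import *
j=load('wj');c=load('wc');p=load('wp')
def rep(n,m,q,z):
    P=np.array([pt(m,*a,z)[:2] for a in q]); print(n,P.round(1).tolist(),'ctr',P.mean(0).round(1),'sides',[round(np.linalg.norm(P[i]-P[i-1]),1) for i in range(4)],
     'longaxis',[round(np.arctan2(*(P[a]-P[b])[::-1]),3) for a,b in((0,3),(1,2))],'short',[round(np.arctan2(*(P[a]-P[b])[::-1]),3) for a,b in((1,0),(2,3))])
rep('carrier',c,[(287,131),(334,131),(334,232),(288,233)],22)
rep('jig',j,[(298,111),(365,119),(352,237),(285,230)],28)
print('bore',pt(c,311,183,22),'stub',pt(j,323,183,60))
for n,u,z in [('h1',(279,100),52),('h2',(336,87),52),('rivet',(330,210),54),('ring',(340,259),22)]: print(n,pt(p,*u,z).round(1))
def up(n,x0,y0,w,h,f=5): return cv2.resize(cv2.imread(f'pics/{n}.png')[y0:y0+h,x0:x0+w],None,fx=f,fy=f,interpolation=cv2.INTER_CUBIC)
A=up('wj',280,100,90,145,4);B=up('wc',280,120,60,145,4)
C=up('wp',265,80,95,145*1,2); 
C=up('wp',240,76,180,200,2.9)
cv2.imwrite('pics/crop2.png',np.hstack([A[:580],B[:580]])) ; cv2.imwrite('pics/crop3.png',C)
```

```text
carrier [[453.1, -230.4], [501.3, -230.3], [503.2, -340.9], [451.9, -342.2]] ctr [ 477.4 -285.9] sides [np.float64(111.8), np.float64(48.2), np.float64(110.6), np.float64(51.4)] longaxis [np.float64(1.559), np.float64(1.588)] short [np.float64(0.003), np.float64(0.026)]
jig [[532.0, 32.4], [602.9, 24.5], [593.5, -109.7], [515.3, -101.2]] ctr [560.9 -38.5] sides [np.float64(134.6), np.float64(71.3), np.float64(134.5), np.float64(78.6)] longaxis [np.float64(1.447), np.float64(1.501)] short [np.float64(-0.111), np.float64(-0.108)]
bore [ 477.65518324 -284.94183699   22.        ] stub [558.28036109 -38.00183945  60.        ]
h1 [414.9 228.6  52. ]
h2 [402.7 283.7  52. ]
rivet [525.9 279.5  54. ]
ring [598.4 294.   22. ]
```

View pics/crop2.png

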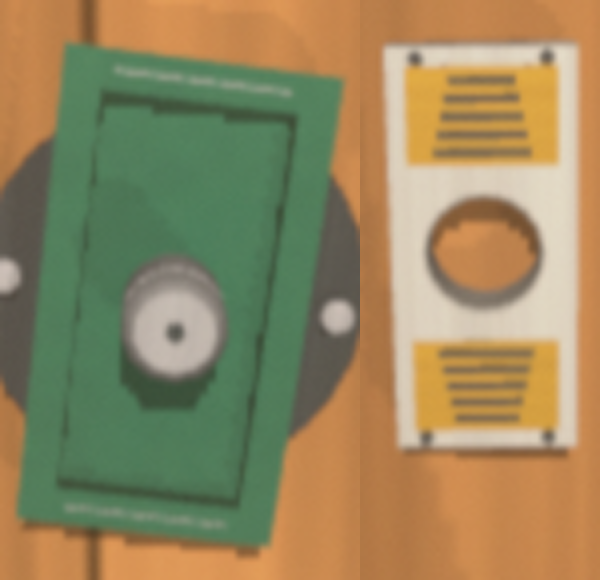

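```bash
cat >> h.py <<'E'
from scipy.optimize import least_squares
def fit(m,uv,loc,x0):
    """planar pose x,y,yaw of local points loc seen at pixels uv"""
    loc=np.array(loc,float);uv=np.array(uv,float)
    def w(x): c,s=np.cos(x[2]),np.sin(x[2]); return np.c_[x[0]+c*loc[:,0]-s*loc[:,1],x[1]+s*loc[:,0]+c*loc[:,1],loc[:,2]]
    r=least_squares(lambda x:(np.array([proj(m,p) for p in w(x)])-uv).ravel(),x0,x_scale=[10,10,.1],loss='soft_l1')
    return r.x, r.fun.reshape(-1,2).round(1).tolist()
CAR=[(-25,55,22),(25,55,22),(25,-55,22),(-25,-55,22),(0,0,22)]
JIG=[(-37.5,67.5,28),(37.5,67.5,28),(37.5,-67.5,28),(-37.5,-67.5,28),(0,0,60)]
E
python3 - <<'E'
from h import *
o=-.375
C=np.array([(286,131.25),(334.5,131.25),(334.5,231.75),(289.5,232),(311.25,183)])+o
J=np.array([(296.5,110.75),(366,120),(347.5,236.5),(285,229.5),(323.75,183.25)])+o
print(fit(load('wc'),C,CAR,[477,-286,0])); print(fit(load('wj'),J,JIG,[559,-38,-.1]))
pi=np.pi
x,_=fit(load('wc'),C,CAR,[477,-286,0])
q=[pi,0,pi/2+x[2]]
robot.move_linear([x[0],x[1],60],q,speed=120)
robot.move_linear([x[0],x[1],10.5],speed=60,f_stop=15)
print(robot.current_tcp_pos()); robot.move_gripper(0.3)
print(robot.current_gripper_width(),robot.current_finger_force(),robot.current_tcp_pos(),robot.current_eef_rot())
robot.move_gripper(1.0)
robot.move_ptp([483,-285,180],[pi,0,pi/2]); robot.sleep(.15); snap('wrist','wc2'); print(robot.current_t())
A=cv2.resize(cv2.imread('pics/wc2.png')[120:265,270:350],None,fx=4,fy=4,interpolation=cv2.INTER_CUBIC)
B=cv2.resize(cv2.imread('pics/wp.png')[76:276,262:362],None,fx=2.9,fy=2.9,interpolation=cv2.INTER_CUBIC)
cv2.imwrite('pics/crop4.png',np.hstack([A,B]))
E
```

```text
(array([ 4.77429505e+02, -2.85134820e+02,  1.37084863e-02]), [[-0.0, 0.2], [0.2, -0.4], [-0.2, -0.3], [0.0, -0.1], [-0.1, 0.6]])
(array([ 5.58914521e+02, -3.80446554e+01, -1.17881874e-01]), [[-0.4, -0.4], [0.5, -0.7], [0.4, 0.7], [-1.0, 0.4], [0.3, 0.2]])
[ 477.64993753 -285.3501825    10.73580147]
0.5350781562074279 30.000077784061432 [ 477.44279102 -285.14242169   10.50103378] [ 3.14158611e+00 -2.86200814e-06  1.58449703e+00]
8.9417
```

View pics/crop4.png

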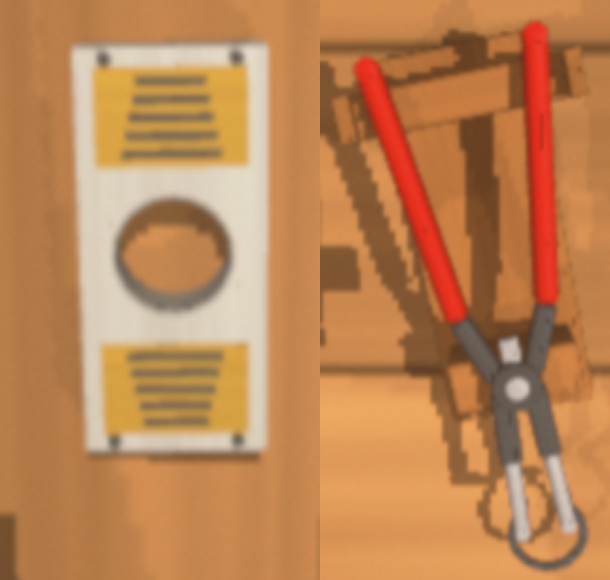

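```bash
cat > p.py <<'E'
from h import *
def px(l,x0,y0,f): return (np.array(l,float)+.5)/f-.5+[x0,y0]
C2=px([(72,46),(267,45),(266,451),(88,451),(174,253)],270,120,4)
PL=[(-125,-28.9,54),(-125,28.9,54),(-30,-16.4,54),(-30,16.4,54),(0,0,55),(72.5,0,22)]
# image right = +y at yaw pi
P=px([(367-320,68),(536-320,32),(457-320,312),(546-320,301),(518-320,389),(548-320,533)],262,76,2.9)
E
python3 - <<'E'
from p import *
print(fit(load('wc2'),C2,CAR,[477,-286,0])); print(fit(load('wp'),P,PL,[526,280,.18]))
E
```

```text
(array([ 4.77225979e+02, -2.85074246e+02,  1.39270870e-02]), [[-0.1, 0.0], [0.4, -0.4], [0.3, -0.4], [-0.4, 0.1], [-0.1, 0.8]])
(array([5.27252313e+02, 2.79646156e+02, 1.95856723e-01]), [[-1.0, -4.2], [-0.0, -4.0], [0.3, 3.7], [0.9, 1.5], [0.2, 1.7], [-0.5, -0.5]])
```

Run:
```python
from h import *
pi=np.pi
robot.move_ptp([477.4,-285.1,60],[pi,0,pi/2+.0138])
robot.move_linear([477.4,-285.1,10.5],speed=60,f_stop=15)
robot.move_gripper(0.3); print(robot.current_gripper_width())
robot.move_linear([477.4,-285.1,110],speed=150)
q=[pi,0,pi/2-.118]
robot.move_ptp([559.1,-38.0,95],q); robot.sleep(.2)
f0=robot.current_contact_force()
print(robot.move_linear([559.1,-38.0,52],speed=50,f_stop=8),robot.current_tcp_pos(),robot.current_contact_force()-f0)
print(robot.move_linear([559.1,-38.0,31],speed=30,f_stop=8) ,robot.current_tcp_pos(),robot.current_contact_force()-f0,robot.current_t())
snap('side','s2');snap('scene','c2')
```

```text
0.5349973452218884
False [559.43087902 -38.03841394  52.31539378] [ 1.10997395 -0.62378867  0.46784858]
False [559.2794231  -38.04052499  31.00834282] [-1.20743589  0.05084306  0.36187469] 15.1167
```

Run:
```python
from h import *
pi=np.pi
print(robot.move_linear([559.1,-38.0,30],speed=15,f_stop=6),robot.current_tcp_pos(),robot.current_contact_force())
robot.move_gripper(1.0)
robot.move_linear([559.1,-38.0,100],speed=120)
robot.move_ptp([552,-42,200],[pi,0,pi/2]); robot.sleep(.15); snap('wrist','wj2')
# closer look at pliers
robot.move_ptp([480,265,165],[pi,0,pi+.19]); robot.sleep(.15); snap('wrist','wp2'); print(robot.current_t())
A=cv2.resize(cv2.imread('pics/wj2.png')[100:245,275:375],None,fx=3,fy=3,interpolation=cv2.INTER_CUBIC)
B=cv2.imread('pics/wp2.png')[0:400,140:500]
B=cv2.resize(B[:300],None,fx=1.39,fy=1.39,interpolation=cv2.INTER_CUBIC)
A=cv2.copyMakeBorder(A,0,max(0,B.shape[0]-A.shape[0]),0,0,0)[:B.shape[0]]
cv2.imwrite('pics/crop5.png',np.hstack([A,B])); print(A.shape,B.shape)
```

```text
False [559.45140061 -38.07263209  30.53714808] [-0.24025782 -0.40050215  2.54408082]
19.15
(417, 300, 3) (417, 500, 3)
```

View pics/crop5.png

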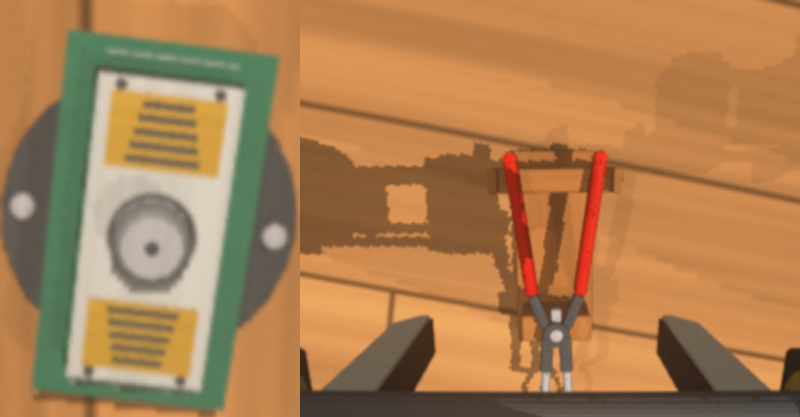

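The carrier is in the pocket, flush inside the rim at crop (150,230), with the stub through its bore at (152,240). The pliers rivet is at crop (556,336) and the handle ends are at (511,155) and (600,155). Next I'll fit the pliers' pose and grasp with the wrist camera on the jaw side, so the rivet stays visible in hand.

Run:
```python
from p import *
pi=np.pi
P2=px([(511-300,155),(600-300,155),(531-300,294),(581-300,293),(556-300,336)],140,0,1.39)
L2=[(-122,-28.6,54),(-122,28.6,54),(-30,-16.4,54),(-30,16.4,54),(0,0,55)]
a=fit(load('wp2'),P2,L2,[526,280,.18]); print(a)
print('rivet',pt(load('wp2'),*P2[4],55), 'wp rivet',pt(load('wp'),*P[4],55),'wp ring',pt(load('wp'),*P[5],22))
y=a[0][2]; riv=(pt(load('wp2'),*P2[4],55)+pt(load('wp'),*P[4],55))[:2]/2
g=riv-58*np.array([np.cos(y),np.sin(y)]); print(g,y)
robot.move_ptp([g[0],g[1],130],[pi,0,y]); robot.sleep(.15); snap('wrist','wp3')
print(robot.current_qpos(),robot.current_t())
cv2.imwrite('pics/wp3c.png',cv2.resize(cv2.imread('pics/wp3.png')[:300,120:520],(800,600),interpolation=cv2.INTER_CUBIC))
```

```text
(array([5.25857320e+02, 2.79264824e+02, 1.96932225e-01]), [[-1.1, -0.9], [1.2, -1.5], [0.4, 0.7], [-0.5, 1.2], [0.0, 0.5]])
rivet [525.340684   279.11769456  55.        ] wp rivet [525.36756154 279.40212605  55.        ] wp ring [599.03174884 294.38279987  22.        ]
[468.47517937 267.91152723] 0.19693222513258307
[ 3.12679119e-01  3.16656709e-01  1.68528254e+00 -3.30560921e-05
  1.13966127e+00  1.68642456e+00] 22.0
```

View pics/wp3c.png

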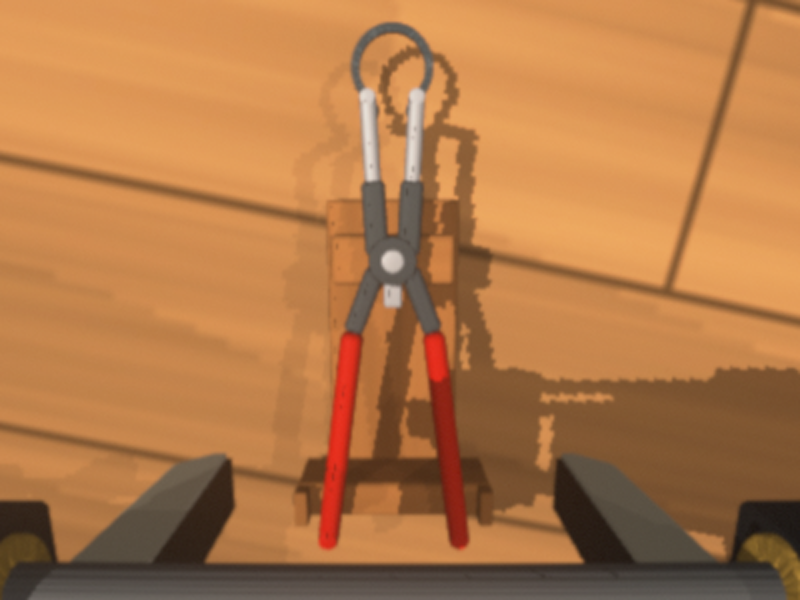

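Run:
```python
from p import *
pi=np.pi; m=load('wp3')
Q=px([(392,262),(392.5,64),(328,541),(459,541)],120,0,2)
r=pt(m,*Q[0],55);k=pt(m,*Q[1],22); h=(pt(m,*Q[2],54)+pt(m,*Q[3],54))/2
y=np.arctan2(*(k-h)[:2][::-1]); print('rivet',r,'ring',k,'h',h,'yaw',y,np.linalg.norm((k-r)[:2]))
u=np.array([np.cos(y),np.sin(y)]); riv=(r[:2]+(k[:2]-72.5*u))/2
g=riv-58*u; print(g)
T=robot.current_tcp_pos()
robot.move_linear([g[0],g[1],70],[pi,0,y],speed=120)
print(robot.move_linear([g[0],g[1],29],speed=60,f_stop=10),robot.current_tcp_pos())
robot.move_gripper(0.0); robot.sleep(.2)
print(robot.current_gripper_width()*93,robot.current_finger_force(),robot.current_t())
robot.move_linear([g[0],g[1],130],speed=80); robot.sleep(.2); snap('wrist','wp4')
print(robot.current_tcp_pos(),robot.current_eef_rot(),robot.current_gripper_width()*93,robot.current_t())
```

```text
rivet [525.64642853 279.11200215  55.        ] ring [601.10090255 294.05831005  22.        ] h [410.0250894  255.34526639  54.        ] yaw 0.19989975429495732 76.920541924281
[471.00051398 267.86983159]
False [471.16227576 267.92421995  29.05362446]
31.15368003338855 29.972761273384094 24.675
[470.83602998 267.80781067 129.64970722] [3.14151917e+00 6.75039377e-04 1.99867109e-01] 30.782197881897964 26.3417
```

View pics/wp4.png

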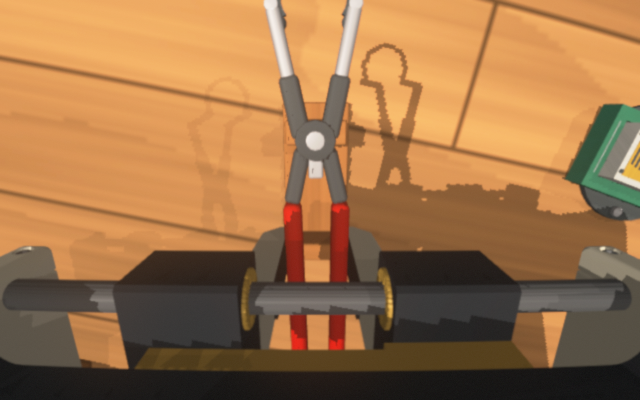

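The pliers are held and squeezed clear of the rest: rivet at (315,141), handles parallel between the pads. I've used my 10 picture views, so I'll finish by force probing: lower the ring over the stub's taper, then centre it by feeling both sides.

Run:
```python
from p import *
pi=np.pi; m=load('wp4'); T=np.array([470.84,267.81,129.65]); u=np.array([np.cos(.2),np.sin(.2)]);n=np.array([-u[1],u[0]])
I=cv2.imread('pics/wp4.png')[120:165,295:335].min(2); ys,xs=np.where(I>165); c=(xs.mean()+295,ys[ys<32].mean()+120); print(c,len(xs))
r=pt(m,315,141,T[2]+19+7)[:2]-T[:2]; print('rivet rel',r@u,r@n)
t=[pt(m,a,4,T[2]+19+5)[:2]-T[:2] for a in(272,354)]; print('tips',[(v@u,v@n) for v in t])
d=130.5
robot.move_ptp([559.1-d,-38.0,110],[pi,0,0]); robot.sleep(.3)
f0=robot.current_contact_force(); print(robot.current_gripper_width()*93,f0)
print(robot.move_linear([559.1-d,-38.0,56],speed=35,f_stop=4),robot.current_tcp_pos(),robot.current_contact_force()-f0,robot.current_t())
```

```text
(np.float64(314.6038961038961), np.float64(140.4754716981132)) 308
rivet rel 59.1612121765386 -0.08897056102569875
tips [(np.float64(114.64121024675606), np.float64(17.475694937226447)), (np.float64(114.65205374727343), np.float64(-16.049286212478005))]
31.142104646618485 [ 0.5227354   0.78558745 -1.42549194]
False [428.75302978 -38.06494814  56.17945211] [-1.40163322 -0.8212086  -0.05948604] 29.5167
```

Run:
```python
from p import *
x0,y0,z=428.6,-38.0,56
def probe(d,ax):
    robot.sleep(.25); t=[x0,y0,z]; t[ax]+=d
    h=robot.move_linear(t,speed=8,f_stop=3); p=robot.current_tcp_pos()[ax]; print(ax,d,h,p); robot.move_linear([x0,y0,z],speed=25); return h,p
a,b=probe(6,0),probe(-6,0)
if a[0] and b[0]: x0=(a[1]+b[1])/2
print('x0',x0); robot.move_linear([x0,y0,z],speed=20)
a,b=probe(4.5,1),probe(-4.5,1)
if a[0] and b[0]: y0=(a[1]+b[1])/2
robot.move_linear([x0,y0,z],speed=20); robot.sleep(.3)
f0=robot.current_contact_force()
h=robot.move_linear([x0,y0,47],speed=6,f_stop=3); print(h,robot.current_tcp_pos(),robot.current_contact_force()-f0,robot.current_gripper_width()*93,x0,y0,robot.current_t())
```

```text
0 6 False 434.5491990801712
0 -6 True 427.40585259531764
x0 428.6
1 4.5 True -34.69081612699639
1 -4.5 False -42.32164937312672
True [428.34098686 -37.91408761  48.00019257] [0.39206822 0.89850877 1.76628603] 31.134843214634564 428.6 -38.0 36.3
```

Run:
```python
from p import *
robot.move_linear([428.6,-38,50],speed=20); robot.sleep(.3)
print(robot.current_t(),robot.current_tcp_pos(),robot.current_contact_force(),robot.current_ft_torque())
snap('wrist','wq');snap('side','sq');snap('scene','cq')
a=cv2.imread('pics/wp4.png');b=cv2.imread('pics/wq.png')
# how the pliers moved in the wrist view: rivet patch and both jaws, template matching
for n,(x0,y0,x1,y1) in {'rivet':(295,120,335,180),'jaws':(265,55,365,120),'tips':(258,12,368,70),'handles':(278,198,355,245)}.items():
    t=a[y0:y1,x0:x1]; s=b[max(0,y0-12):y1+12,x0-20:x1+20]
    r=cv2.matchTemplate(s,t,cv2.TM_CCOEFF_NORMED); _,v,_,l=cv2.minMaxLoc(r); print(n,round(v,2),l[0]-20,l[1]-(y0-max(0,y0-12)))
# where carrier/jig stub projects in the wrist view
m=load('wq'); print('stub top',proj(m,[559.1,-38,60]),'groove',proj(m,[559.1,-38,45]),'carrier near edge',proj(m,[534,-38,42]))
for n in('sq','cq'): print(n,proj(load(n),[559.1,-38,60]),proj(load(n),[559.1,-38,45]))
np.set_printoptions(linewidth=250)
g=cv2.cvtColor(b,cv2.COLOR_BGR2GRAY); print('row10-60 grays'); 
for r in (2,6,12,20,40,60): print(r,g[r,256:376:3])
```

```text
36.8833 [428.55859479 -37.9875979   49.9212021 ] [ 0.24919002  0.39955904 -1.13786642] [ 0.00293049 -0.01690384  0.02559901]
rivet 0.98 0 0
jaws 0.33 0 1
tips 0.36 0 -4
handles 0.76 0 1
stub top [314.51485922 -24.48098211] groove [314.71779027 -11.49921031] carrier near edge [314.8111017   44.98141967]
sq [315.04939269 208.11158399] [315.15773263 213.29988651]
cq [299.20325928 211.02856765] [299.46256304 216.44876893]
row10-60 grays
2 [206 116 204 244 244 241 238 161 115 145 131 172 151 161 169 178 191 223 230 234 235 231 196 164 151 136 119 108 111  86  91 174 241 241 237 235 208 181 115 207]
6 [204 117 207 240 246 244 234 153 108 142 174 140 159 144 152 157 161 167 164 164 164 145 148 138 129 118 103 108 111  93  82 193 237 242 235 192 209 152 132 207]
12 [195 139 213 204 237 244 232 191 116 107 140 151 123 210 123 104 135 135 134 133 131 127 118 107  99  99 132 104 102  67 133 221 237 230 206 178 209 124 172 207]
20 [217 217 216 236 215 245 240 222 166  94 123 154 154 144 117  97 116 133 132 126 120 124 132 121  99 104 140 170 153 118 191 234 235 224 172 135 125  72 130 128]
40 [112 121 135 155 182 188 230 247 235 199 179 248 248 248 248 247 168 161 161 162 165 209 242 240 239 239 238 240 230 212 241 233 211 191 218 219 214 163 135 134]
60 [140 148 145 144 146 146 141 190 246 244 227 167 134 136 136 136 135 135 136 134 133 132  83  81  81  83 132 156 230 237 230 188 128 128 126 117 109 112 113 110]
```

Run:
```python
from p import *
robot.move_linear([429.4,-38.1,54],speed=40); robot.sleep(.4)
f0=robot.current_contact_force()[2]
for z in np.arange(53,46.9,-.5):
    robot.move_linear([429.4,-38.1,z],speed=10); robot.sleep(.2)
    f=np.mean([robot.current_contact_force() for _ in range(3)],0); t=robot.current_ft_torque()
    print(z,robot.current_tcp_pos().round(2),f.round(2),t.round(3))
    if f[2]-f0>.8: break
robot.move_linear([429.4,-38.1,z+1.75],speed=20); print(robot.current_t())
```

```text
53.0 [429.43 -38.11  53.01] [ 0.55  0.23 -1.56] [-0.005  0.213 -0.022]
52.5 [429.4  -38.1   52.51] [-0.24 -1.05 -1.98] [-0.046  0.213  0.007]
52.0 [429.38 -38.09  51.99] [-0.87  1.02 -0.84] [-0.043  0.203  0.018]
51.5 [429.38 -38.1   51.5 ] [ 0.83 -0.35 -1.82] [ 0.004  0.201 -0.017]
51.0 [429.44 -38.13  51.03] [ 0.03 -0.44 -0.93] [0.032 0.147 0.012]
50.5 [429.43 -38.11  50.5 ] [-0.87  0.01 -0.42] [-0.054  0.192  0.006]
50.0 [429.42 -38.11  50.03] [-0.81  0.83 -0.23] [0.008 0.128 0.006]
49.5 [429.34 -38.09  49.5 ] [-1.02  1.06 -0.52] [0.008 0.176 0.07 ]
49.0 [429.33 -38.09  48.98] [-1.69  0.2   0.33] [-0.025  0.22  -0.017]
41.9833
```

Run:
```python
from p import *
def rd():
    F=[];M=[]
    for _ in range(12): robot.sleep(.025); F.append(robot.current_contact_force()[2]); M.append(robot.current_ft_torque()[1])
    return np.mean(F),np.mean(M)
robot.move_linear([429.4,-38.1,53.5],speed=20); robot.sleep(.3); f0,m0=rd(); print(f0,m0)
for z in np.arange(52,48.4,-.5):
    robot.move_linear([429.4,-38.1,z],speed=15); robot.sleep(.1); f,m=rd(); print(z,round(f,2),round(m,3))
    if m0-m>.05 and f-f0>.3: break
robot.move_linear([429.4,-38.1,z+2],speed=15); robot.sleep(.2); print(rd(),robot.current_tcp_pos(),robot.current_gripper_width()*93,robot.current_finger_force(),robot.current_t())
snap('wrist','wz')
a=cv2.imread('pics/wp4.png');b=cv2.imread('pics/wz.png')
for n,(x0,y0,x1,y1) in {'rivet':(297,122,333,160)}.items():
    r=cv2.matchTemplate(b[y0-8:y1+8,x0-8:x1+8],a[y0:y1,x0:x1],cv2.TM_CCOEFF_NORMED); _,v,_,l=cv2.minMaxLoc(r)
    q=[r[l[1]+k,l[0]] for k in(-1,0,1)]; print(v,l[0]-8,l[1]-8+.5*(q[0]-q[2])/(q[0]-2*q[1]+q[2]))
```

```text
-1.1695344845197704 0.21113600035397792
52.0 -1.73 0.214
51.5 -1.65 0.237
51.0 -1.24 0.156
50.5 -0.9 0.147
50.0 -0.74 0.163
49.5 -0.07 0.224
49.0 0.26 0.217
48.5 0.83 0.204
(np.float64(-1.1445681334326026), np.float64(0.11529944627603289)) [429.40945278 -38.10811528  50.49411747] 30.995562190367504 29.952071607112885 48.8583
0.9952912926673889 0 0.2459586
```

Run:
```python
from p import *
robot.move_linear([429.4,-38.1,53.5],speed=30); robot.move_linear([429.4,-38.1,52.4],speed=20); robot.sleep(.5)
print(robot.current_contact_force(),robot.current_tcp_pos(),robot.current_gripper_width()*93,robot.current_t())
print(robot.hand_in())
```

```text
[ 0.2265242  -0.08533715 -1.61887262] [429.38964067 -38.08128365  52.39816651] 31.23914987645249 49.9083
the job is handed in; nothing more can be done
None
```

I handed the job in at about 50 s; no verdict came back. The carrier is seated and released in the pocket, and the pliers are still held squeezed with the ring around the groove, centred and set to height from force probing and the geometry given, not seen in a picture.

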